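Hover a heat sink over its mounting studs in an open receiver

TASK

Pick up the finned heat sink from the mat, carry it over the walls and capacitors of the open receiver case, and hold it upright and still about a centimetre above the two brass studs beside the chip, lined up so that its two ear holes are straight above the two studs. Finish while still holding it there in the gripper, so that the fit can be checked: do not set it down or let go. Touch neither the case nor anything in it, and leave the other things on the mat where they lie.

Things in the scene. Friction and masses are not known exactly. Their poses are not given: they have to be found in the camera images.
- sink_center (a point): Centre (half-way up) of the loose aluminium heat sink, 80 x 40 x 45 mm, 0.1 to 0.2 kg, upright on the mat; x along its length, z up. Upright fins run along x in a block 44 (x) x 40 (y) mm; their outer flat faces, 40 mm apart across y, are good to grip from above. This point is 22.5 mm above the underside. A half turn about z makes no difference.
- heatsink: The same heat sink; origin at the centre of its underside, same axes. Its base plate, 80 x 40 x 4 mm, sticks out 18 mm beyond the fins at both x ends as ears, each with a 7 mm hole (31 mm either side of the centre along x).
- stud_mid (a point): The target: half-way between the tips of two upright brass studs (5 mm thick, 62 mm apart along this point's x, a square black chip 28 mm wide between them), at the tips' height, 24 mm above the mat. z up; a half turn makes no difference. Nothing taller than the studs stands within 42 mm of it along y and 75 mm along x.
- mount: The chip with the two studs (fixed in the case); origin on the circuit board below stud_mid, 14 mm lower, same axes.
- case: Open steel receiver case, fixed, 180 (x) x 250 (y) mm, no lid, walls 40 mm high all round. Inside: a circuit board, its top 10 mm above the mat, and in the middle (y = 0) a row along x of six upright black capacitors, 18 mm thick, 40 to 48 mm high. The studs are in one half, about 60 mm from the row, a plain chip in the other. Origin at the centre of its underside, on the mat.
- plain_chip: A like square chip without studs, in the other half of the case; not the target. 4 mm high, origin at its underside on the circuit board.
- meter: Bystander: grey multimeter 150 x 75 x 43 mm lying on its back; origin at the centre of its underside.
- remote: Bystander: dark remote control 45 x 170 x 20 mm (long along its y); origin at the centre of its underside.
- parts_box: Bystander: clear open box of screws 90 x 70 x 35 mm; origin at the centre of its underside.
Mind the look-alikes: they are no part of the job. Of the things that look like the heatsink, the largest one is meant.

How it is judged:
On the way:
1. the heat sink is held by the gripper, lifted over 5 cm off the mat (height (world z) of heatsink above 0.05 m and contact force between heatsink and the fingers above 1 N), for 0.2 s.
At the end, for the whole second after the job is handed in: The heat sink is still (under 2 cm/s) in the gripper, touching nothing in the case: underside 3 to 20 mm above the stud tips, centre within 6 mm of straight above the middle of the studs, length within 0.12 rad of their line (either way round), tilt under 0.10 rad (horizontal distance between sink_center and stud_mid below 0.006 m and z of sink_center in the frame of stud_mid between 0.0255 and 0.0425 m and angle between the x axis of heatsink and the x axis of stud_mid, either way round below 0.12 rad and angle between sink_center's own z axis and vertical below 0.1 rad and contact force between heatsink and the fingers above 1 N and linear speed of heatsink below 0.02 m/s and contact force between heatsink and case below 0.1 N and contact force between heatsink and mount below 0.1 N and contact force between heatsink and plain_chip below 0.1 N); the arm keeps its last pose, push and grip.
It fails at once if the case, the chips or anything in it is touched (over 1 N), by the heat sink, the gripper or the arm (contact force between anything else and case above 1 N or contact force between anything else and mount above 1 N or contact force between anything else and plain_chip above 1 N).
It fails at once if a bystander is moved more than 2 cm (distance of any of meter, remote, parts_box from where it was at the start of the episode above 0.02 m).
It also fails if it takes over 37 s, if anything falls off the work surface, if the arm or the gripper's body presses on something with over 40 N, if the wrist force passes 120 N, or if a joint passes its speed limit or range.

ROBOT

A 6-joint arm with a two-finger parallel gripper is mounted at the origin on the work surface. World frame = base frame: x ahead of the robot, y to its left, z up, the work surface at z = 0. Lengths are in m, angles in rad, forces in N, time in s.
With the tool pointing down it reaches from about 0.25 to 0.725 m from the base axis. Payload 4 kg.
Tool frame: the origin (TCP) lies midway between the tips of the shut fingers; the grasp point (between the pads) lies 19 mm behind it; y points along the fingers, z is the direction in which the jaws open and shut, and the axes are right-handed (so a half turn about y gives the same grasp; the last joint's range is limited). The gripper opens to 85 mm and grips with 20 to 120 N. Pads are 22 mm wide; open, the fingers measure 114 mm over their backs; the gripper's body (76 mm by 85 mm) begins 54 mm behind the grasp point. The pads swing forward as they close: fully open they stand 13 mm farther back than shut.
Start: joints at [1.259, 0.241, 0.005, 1.335, 0, 1.571], TCP at [0.153, 0.476, 0.231] pointing down, gripper open.
Joint ranges: [-2.72, 2.72], [-1.05, 1.87], [-1.09, 1.28], [-1.99, 2.15], [-1.42, 1.44], [-3.14, 3.14]. Speed limits (rad/s): [2.79, 2.79, 3.14, 3.14, 3.14, 3.14].

INTERFACE

Orientations are given as a unit quaternion [x, y, z, w].
In Python, from workcell import bot gives the robot as it stands. The module is installed in compiled form; this text tells all that it offers.
- The arm moves only by the shell command python3 -m handwheel 'ROWS' [OPENING]. ROWS is JSON, a list of rows, each a list of 6 numbers: the shift along the tool's x, y, z in units of 25 mm (1.0 is 25 mm), then the turn, a rotation vector about the tool's x, y, z in units of 10 degrees (1.0 is 10 degrees). A call has exactly 5 rows; each row is the pose to reach, as a shift and turn from the pose commanded when the call began, along the tool's axes at that moment; what a row does not reach only later rows make up. A row lasts 1/8 s, in which the tool goes at most 62.5 mm and 10.7 degrees, less where a joint would pass 70% of its speed; a pose out of reach is approached as far as the arm can. A call with a gripper value outside its range is refused whole. OPENING is the gripper command: -1 is shut, 1 is fully open, values between are in proportion, set as the call begins (- or left out, the last holds). The fingers move at their own pace and stop on an object; the grip force is fixed at half the most. Time passes only in rows, so rows that repeat a pose let the fingers close, or fill a call up. It gives the time, the measured TCP pose, the force and the opening at its end, in the units of the state.
- bot.get_obs(): the state, without advancing time (a new reading comes with each control period).
- bot.camera(name): name is "scene" or "top" or "wrist"; returns a dict with "color" (420x560x3 uint8, red, green, blue), "fx", "fy", "cx", "cy" (pixels), "dist_coeffs" ([k1, k2, p1, p2, k3] as OpenCV has them; the pictures are not rectified), "rvec" (rotation vector, rad) and "tvec" (3), from world to camera coordinates, as OpenCV has them. Camera axes: x right, y down, z forward; pixel columns grow to the right and rows downward; lengths in m; the calibration is good to about 2 mm. A picture is of the moment at which its call begins. There is no depth.
- bot.job_done(): hands the job in, once; it reports no verdict.
The state is a dict: "clock": time; "joint_pos": joint angles; "joint_vel": joint speeds; "tau": joint torques, N m; "eef_pos": TCP position; "tool_rot": TCP orientation; "ft_force": force on the tool from outside, world axes, zero at the start; "ft_torque": the same for the moment, N m; "grip_width": finger opening in m.
Only numpy, scipy, OpenCV 4.12 (cv2) and the standard library are available. Lean on these libraries where they do the work, as an engineer would, in place of code of your own. Each camera call takes 0.05 s, during which the arm holds its last target.

## Working session

There is one attempt and no reset: what is moved stays moved. The work goes in short steps, Python scripts to look and compute and a shell command to move; the robot and the scene stay as the last step left them, time stands still between calls to the robot, and variables do not carry over. Pictures are saved under pics/ and viewed, and the job is handed in when it is done.

```bash
mkdir -p pics; cat > h.py <<'E'
import numpy as np, cv2
from workcell import bot
def snap(name,fn):
    c=bot.camera(name); cv2.imwrite('pics/'+fn+'.png',c['color'][:,:,::-1])
    np.savez('pics/'+fn+'.npz',**{k:np.array(v) for k,v in c.items()}); return c
def load(fn): return dict(np.load('pics/'+fn+'.npz'))
def K(c): return np.array([[c['fx'],0,c['cx']],[0,c['fy'],c['cy']],[0,0,1]],float)
def ray(c,px):
    u=cv2.undistortPoints(np.array(px,float).reshape(-1,1,2),K(c),np.array(c['dist_coeffs'],float)).reshape(-1,2)
    R=cv2.Rodrigues(np.array(c['rvec'],float))[0]; t=np.array(c['tvec'],float).reshape(3)
    return -R.T@t,(R.T@np.c_[u,np.ones(len(u))].T).T
def plane(c,px,z):
    o,d=ray(c,px); s=(z-o[2])/d[:,2]; return o+s[:,None]*d
def proj(c,P):
    return cv2.projectPoints(np.array(P,float).reshape(-1,1,3),np.array(c['rvec'],float),np.array(c['tvec'],float),K(c),np.array(c['dist_coeffs'],float))[0].reshape(-1,2)
E
python3 - <<'E'
from h import *
for n in ['scene','top','wrist']:
    c=snap(n,n+'0'); print(n,c['fx'],np.round(plane(c,[[280,210]],0),3), np.round(ray(c,[[280,210]])[0],3))
print(bot.get_obs())
E
```

```text
scene 485.28991329934433 [[ 0.59  -0.054  0.   ]] [1.32  0.851 0.819]
top 475.8983857956351 [[0.612 0.024 0.   ]] [0.419 0.011 1.325]
wrist 302.1301586606587 [[0.196 0.454 0.   ]] [0.074 0.502 0.373]
{'clock': 0.15, 'joint_pos': array([1.25899101e+00, 2.41276411e-01, 4.01477741e-03, 1.33520082e+00,
       1.53860511e-06, 1.57082166e+00]), 'joint_vel': array([ 0.00019056, -0.00047101,  0.00535131, -0.00244123,  0.00083271,
       -0.00083893]), 'tau': array([ 4.65879657e-04, -3.72634006e+01,  2.52639091e+01,  1.23807101e-02,
        5.20939136e-05, -9.35877978e-06]), 'eef_pos': array([0.15323818, 0.47542517, 0.23059202]), 'tool_rot': array([ 0.69911103, -0.1098946 ,  0.10971061, -0.69794736]), 'ft_force': array([-1.03066324, -0.00608257,  0.39111379]), 'ft_torque': array([0.02281111, 0.02384549, 0.05606536]), 'grip_width': 0.08504936624450218}
```

View pics/top0.png

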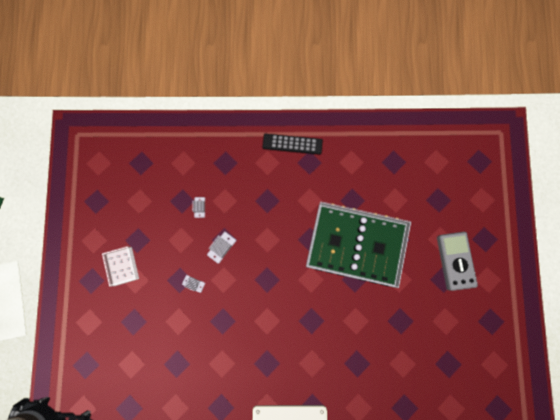

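View pics/scene0.png

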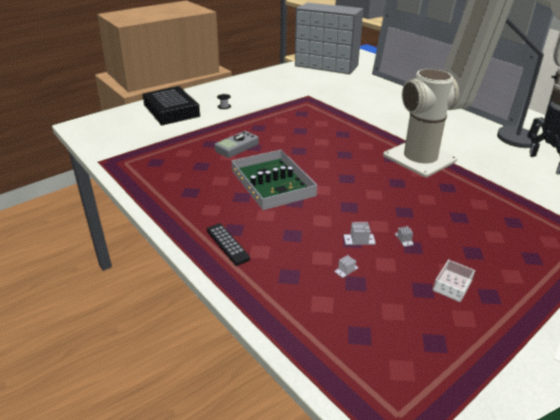

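View pics/wrist0.png

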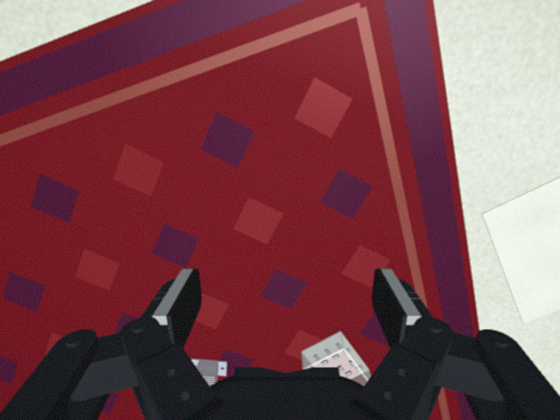

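The top view shows three heat-sink-like things: the largest at about (222,247), and smaller ones at (199,208) and (193,284). The case is at (358,245), with gold studs near (338,230) and (333,251) beside the left chip. I'll check the choice in a close crop.

```bash
python3 - <<'E'
from h import *
im=cv2.imread('pics/top0.png')
a=cv2.resize(im[190:300,175:255],None,fx=5,fy=5,interpolation=cv2.INTER_CUBIC)
b=cv2.resize(im[195:295,300:420],None,fx=6,fy=6,interpolation=cv2.INTER_CUBIC)
cv2.imwrite('pics/cropA.png',a);cv2.imwrite('pics/cropB.png',b)
E
```

```text
(no output)
```

View pics/cropA.png

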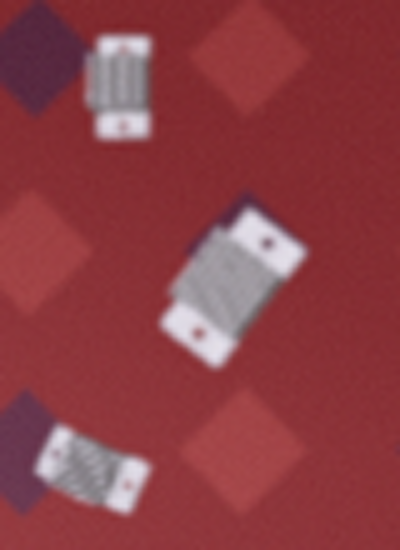

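View pics/cropB.png

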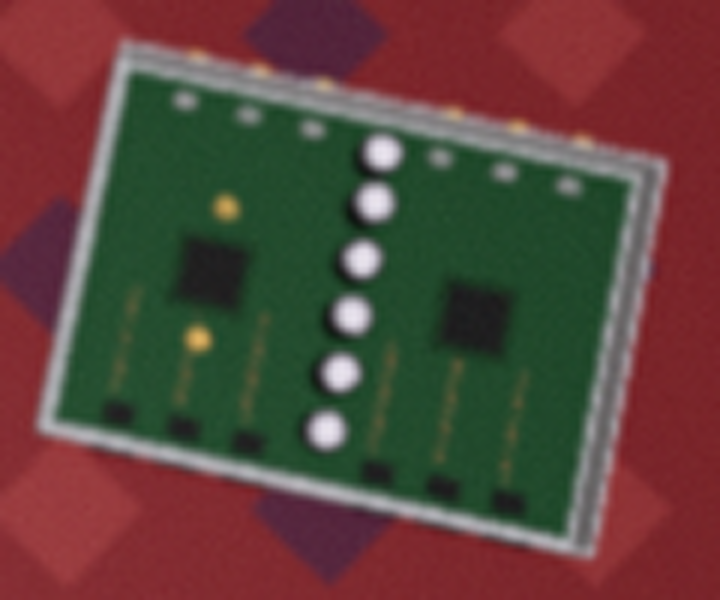

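```bash
cat >> h.py <<'E'
def crop2px(p,f,x0,y0): return (np.array(p,float)+.5)/f-.5+np.array([x0,y0])
E
python3 - <<'E'
from h import *
from scipy.spatial.transform import Rotation as R
c=load('top0')
def rep(n,P):
    d=P[0]-P[1]; print(n,np.round(P,4).tolist(),'mid',np.round(P.mean(0),4),'dist',np.linalg.norm(d).round(4),'ang',np.degrees(np.arctan2(d[1],d[0])).round(1))
rep('holes',plane(c,crop2px([[267,243],[199,333]],5,175,190),.003))
rep('small1',plane(c,crop2px([[123,48],[123,126]],5,175,190),.003))
rep('small2',plane(c,crop2px([[58,453],[129,485]],5,175,190),.003))
rep('studs',plane(c,crop2px([[227,208],[199,340]],6,300,195),.024))
P=plane(c,crop2px([[122,45],[665,160],[590,552],[42,430]],6,300,195),.04);print('case',P.round(3))
o=bot.get_obs(); print(R.from_quat(o['tool_rot']).as_matrix().round(3))
E
```

```text
holes [[0.5329, 0.1689, 0.003], [0.4832, 0.2057, 0.003]] mid [0.508  0.1873 0.003 ] dist 0.0618 ang -36.5
small1 [[0.6432, 0.2517, 0.003], [0.5988, 0.2506, 0.003]] mid [0.621  0.2511 0.003 ] dist 0.0444 ang 1.4
small2 [[0.4181, 0.2815, 0.003], [0.4007, 0.2422, 0.003]] mid [0.4094 0.2618 0.003 ] dist 0.043 ang 66.1
studs [[0.5548, -0.1335, 0.024], [0.4947, -0.1195, 0.024]] mid [ 0.5247 -0.1265  0.024 ] dist 0.0617 ang -13.1
case [[ 0.628 -0.086  0.04 ]
 [ 0.574 -0.329  0.04 ]
 [ 0.401 -0.288  0.04 ]
 [ 0.454 -0.047  0.04 ]]
[[ 0.952 -0.001  0.307]
 [-0.307 -0.002  0.952]
 [-0.    -1.    -0.002]]
```

```bash
python3 -m handwheel '[[1.0,0.2,-0.4,0,0,0],[3.0,0.6,-1.2,0,0,0],[5.2,1.0,-2.0,0,0,0],[7.2,1.4,-2.8,0,0,0],[8.5,1.6,-3.3,0,0,0]]' 1
python3 -m handwheel '[[1.5,0.2,-0.6,0,0.3,0],[3.5,0.6,-1.4,0,0.8,0],[5.7,1.0,-2.2,0,1.3,0],[7.7,1.4,-3.0,0,1.7,0],[8.6,1.6,-3.35,0,1.86,0]]'
python3 - <<'E'
from h import *
snap('wrist','wrist1'); snap('top','top1'); o=bot.get_obs(); print(o['clock'],o['joint_pos'].round(3),o['eef_pos'].round(4),o['tool_rot'].round(4),o['ft_force'])
E
```

```text
clock: 0.78
eef_pos: [0.3314, 0.3301, 0.1905]
tool_rot: [0.699, -0.111, 0.11, -0.698]
ft_force: [0.2, 0.0, 0.1]
grip_width: 0.0856
clock: 1.4
eef_pos: [0.5108, 0.1842, 0.1502]
tool_rot: [0.671, -0.223, 0.222, -0.671]
ft_force: [-0.7, 0.2, 0.1]
grip_width: 0.0855
1.5 [ 0.347  0.373 -0.027  1.172 -0.     0.987] [0.5105 0.1844 0.15  ] [ 0.6716 -0.223   0.2223 -0.6707] [-0.40227814 -0.04279603 -0.28705231]
```

View pics/wrist1.png

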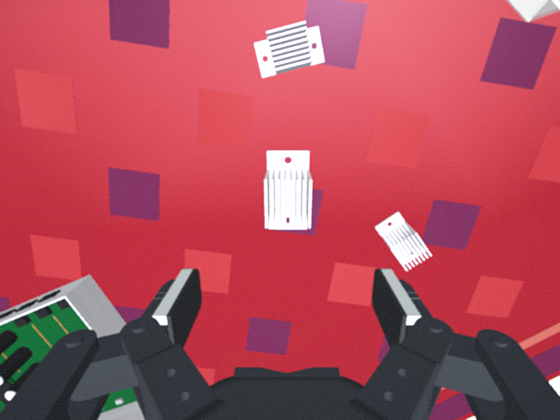

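The wrist view shows the heat sink at (288,190) with its far ear hole at (288,160), in line with the jaw centre. The small look-alikes are at (290,50) and (404,240). I'll project my sink model into this view to check the estimate.

```bash
cat >> h.py <<'E'
def sinkpts(x,y,yaw,z0=0.,c=None):
    L=[]
    for a,b,h in [(31,0,4),(-31,0,4),(40,20,4),(40,-20,4),(-40,20,4),(-40,-20,4),(22,20,45),(22,-20,45),(-22,20,45),(-22,-20,45)]:
        a,b=a/1000,b/1000
        L.append([x+a*np.cos(yaw)-b*np.sin(yaw),y+a*np.sin(yaw)+b*np.cos(yaw),z0+h/1000])
    return np.array(L)
def overlay(fn,P,out,x0,y0,w,h,f):
    c=load(fn); im=cv2.imread('pics/'+fn+'.png')[y0:y0+h,x0:x0+w]
    im=cv2.resize(im,None,fx=f,fy=f,interpolation=cv2.INTER_CUBIC)
    for p in proj(c,P):
        q=(p-[x0,y0]+.5)*f-.5
        cv2.drawMarker(im,tuple(int(v) for v in q.round()),(0,255,0),cv2.MARKER_CROSS,12,1)
    cv2.imwrite('pics/'+out+'.png',im)
E
python3 - <<'E'
from h import *
P=sinkpts(.508,.1873,np.radians(-36.5))
print(proj(load('wrist1'),P).round(1))
overlay('wrist1',P,'ov1',230,130,110,120,5)
c=load('wrist1'); print(plane(c,[[288,160]],.004), ray(c,[[288,160]])[0])
E
```

```text
[[286.4 219.1]
 [286.2 158.6]
 [305.8 227.2]
 [267.1 227.3]
 [307.3 149.1]
 [265.1 149.2]
 [309.  226.2]
 [263.8 226.3]
 [310.1 177.6]
 [262.4 177.7]]
[[0.48514189 0.20630051 0.004     ]] [0.44384823 0.2353269  0.29284052]
```

View pics/ov1.png

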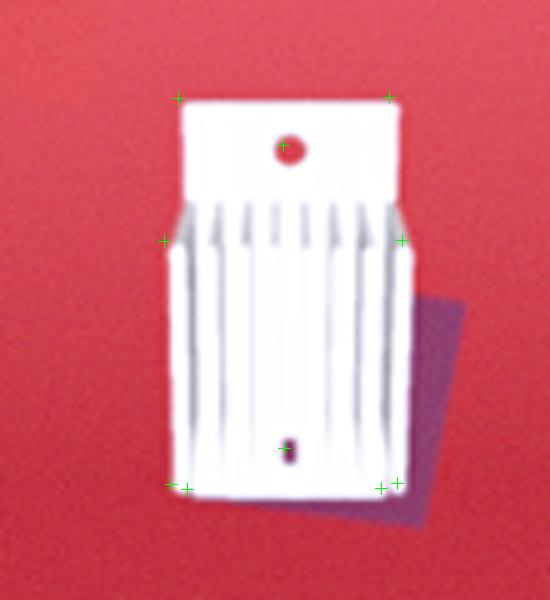

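View pics/top1.png

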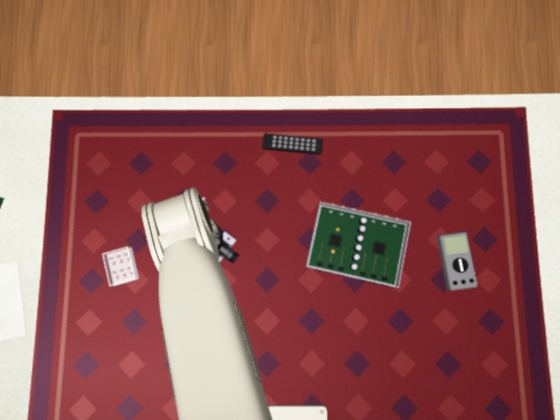

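```bash
python3 -m handwheel '[[0,0.6,0,0,0,0],[-0.04,1.5,0.02,0,0,0],[-0.08,2.5,0.04,0,0,0],[-0.12,3.3,0.06,0,0,0],[-0.12,3.6,0.06,0,0,0]]'
python3 -m handwheel '[[0,0.4,0,0,0,0],[0,0.9,0,0,0,0],[0,1.4,0,0,0,0],[0,1.8,0,0,0,0],[0,2.0,0,0,0,0]]'
python3 - <<'E'
from h import *
snap('wrist','wrist2'); snap('scene','scene2'); o=bot.get_obs(); print(o['clock'],o['eef_pos'].round(4),o['tool_rot'].round(4),o['ft_force'])
im=cv2.imread('pics/scene2.png')[180:290,300:480]; cv2.imwrite('pics/scene2c.png',cv2.resize(im,None,fx=4,fy=4,interpolation=cv2.INTER_CUBIC))
E
```

```text
clock: 2.12
eef_pos: [0.5053, 0.1902, 0.0595]
tool_rot: [0.673, -0.221, 0.219, -0.671]
ft_force: [-0.2, -0.8, 0.8]
grip_width: 0.0851
clock: 2.75
eef_pos: [0.5074, 0.1893, 0.0104]
tool_rot: [0.672, -0.222, 0.221, -0.671]
ft_force: [-1.1, -0.6, 0.5]
grip_width: 0.0858
2.85 [0.5073 0.1893 0.0106] [ 0.6719 -0.2216  0.2209 -0.6713] [-0.32223322 -0.56744278  0.60625931]
```

View pics/wrist2.png

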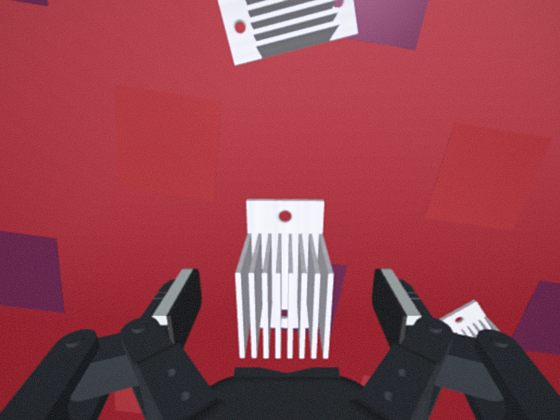

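View pics/scene2c.png

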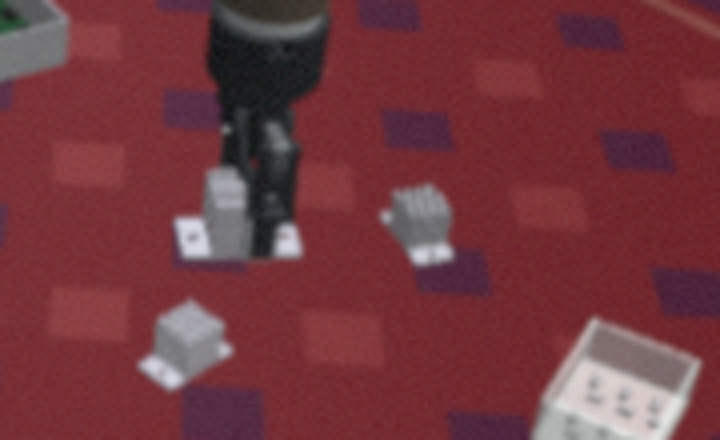

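The wrist view shows the sink standing between the open pads with ear holes at (285,216) and (285,313). The scene crop shows the near finger in front of the fins. I'll check the centring numerically before closing.

```bash
python3 - <<'E'
from h import *
from scipy.spatial.transform import Rotation as R
c=load('wrist2'); P=plane(c,[[285,216],[285,313]],.004); m=P.mean(0); o=bot.get_obs()
M=R.from_quat(o['tool_rot']).as_matrix()
print(P.round(4),m.round(4),np.linalg.norm(P[0]-P[1]),'in tool axes mm',((m-o['eef_pos'])@M*1000).round(1))
E
```

```text
[[0.4845 0.2065 0.004 ]
 [0.5338 0.17   0.004 ]] [0.5092 0.1882 0.004 ] 0.06136860260721732 in tool axes mm [2.1 6.6 0.2]
```

```bash
python3 -m handwheel '[[0.07,0,0,0,0,0],[0.07,0,0,0,0,0],[0.07,0,0,0,0,0],[0.07,0,0,0,0,0],[0.07,0,0,0,0,0]]' -1
python3 -m handwheel '[[0,0,0,0,0,0],[0,0,0,0,0,0],[0,0,0,0,0,0],[0,0,0,0,0,0],[0,0,0,0,0,0]]'
python3 -m handwheel '[[0,-0.2,0,0,0,0],[0,-0.6,0,0,0,0],[0,-1.1,0,0,0,0],[0,-1.6,0,0,0,0],[0,-2.0,0,0,0,0]]'
```

```text
clock: 3.48
eef_pos: [0.5098, 0.1886, 0.0119]
tool_rot: [-0.671, 0.221, -0.222, 0.672]
ft_force: [-0.1, 0.1, 4.6]
grip_width: 0.0393
clock: 4.1
eef_pos: [0.5098, 0.1886, 0.0119]
tool_rot: [-0.671, 0.221, -0.222, 0.672]
ft_force: [0.3, 0.3, 6.1]
grip_width: 0.0391
clock: 4.72
eef_pos: [0.5096, 0.1886, 0.0626]
tool_rot: [-0.671, 0.221, -0.222, 0.672]
ft_force: [-0.7, -0.4, -0.8]
grip_width: 0.0389
```

```bash
python3 -m handwheel '[[0,-0.3,0,0,0,0],[0,-0.9,0,0,0,0],[0,-1.6,0,0,0,0],[0,-2.3,0,0,0,0],[0,-2.7,0,0,0,0]]'
python3 - <<'E'
from h import *
from scipy.spatial.transform import Rotation as R
snap('wrist','wrist3'); o=bot.get_obs(); M=R.from_quat(o['tool_rot']).as_matrix()
print(o['clock'],o['eef_pos'].round(4),o['ft_force'].round(2),M.round(3)); 
print('to stud, units',((np.array([.5247,-.1265,.13])-o['eef_pos'])@M/.025).round(2))
E
```

```text
clock: 5.35
eef_pos: [0.5097, 0.1887, 0.1303]
tool_rot: [-0.671, 0.221, -0.222, 0.672]
ft_force: [-0.1, 0.8, -0.9]
grip_width: 0.0393
5.4 [0.5102 0.1888 0.1313] [ 0.48 -0.12 -0.29] [[ 0.804  0.003  0.594]
 [-0.594  0.001  0.804]
 [ 0.002 -1.     0.003]]
to stud, units [ 7.96  0.04 -9.8 ]
```

View pics/wrist3.png

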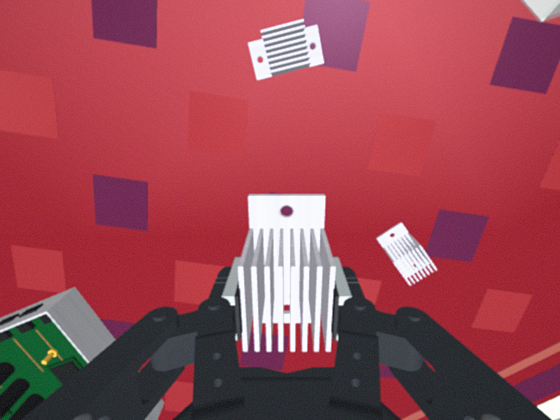

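The wrist view shows the sink held upright between the pads, with holes at (287,211) and (287,308). Next I carry it at about 12 cm clearance.

```bash
python3 -m handwheel '[[0.4,0,-0.5,0,-0.1,0],[1.3,0,-1.6,0,-0.4,0],[2.4,0,-3.0,0,-0.7,0],[3.4,0,-4.2,0,-1.0,0],[4.0,0,-4.9,0,-1.2,0]]'
python3 - <<'E'
from h import *
from scipy.spatial.transform import Rotation as R
o=bot.get_obs(); M=R.from_quat(o['tool_rot']).as_matrix()
print(o['clock'],o['eef_pos'].round(4),o['joint_pos'].round(3),M.round(3)); 
print('to stud, units',((np.array([.5247,-.1265,.13])-o['eef_pos'])@M/.025).round(2), 'head',np.degrees(np.arctan2(M[1,0],M[0,0])))
E
```

```text
clock: 6.02
eef_pos: [0.5163, 0.0287, 0.1284]
tool_rot: [0.691, -0.15, 0.15, -0.691]
ft_force: [1.5, 0.7, -1.6]
grip_width: 0.0389
6.025 [0.5163 0.0287 0.1284] [ 0.056  0.343 -0.132  1.097 -0.     0.483] [[ 0.91  -0.001  0.415]
 [-0.415 -0.     0.91 ]
 [-0.001 -1.    -0.001]]
to stud, units [ 2.88 -0.06 -5.51] head -24.490670497750383
```

```bash
python3 -m handwheel '[[0.3,0,-0.6,0,-0.1,0],[0.9,0,-1.8,0,-0.4,0],[1.8,0,-3.4,0,-0.8,0],[2.5,0,-4.8,0,-1.05,0],[2.9,0,-5.5,0,-1.15,0]]'
python3 -m handwheel '[[0,0,0,0,0,0],[0,0,0,0,0,0],[0,0,0,0,0,0],[0,0,0,0,0,0],[0,0,0,0,0,0]]'
python3 - <<'E'
from h import *
from scipy.spatial.transform import Rotation as R
for n in ['wrist','top','scene']: snap(n,n+'4')
o=bot.get_obs(); M=R.from_quat(o['tool_rot']).as_matrix()
print(o['clock'],o['eef_pos'].round(4),o['joint_pos'].round(3),M.round(3),np.degrees(np.arctan2(M[1,0],M[0,0])))
im=cv2.imread('pics/scene4.png')[120:230,200:340]; cv2.imwrite('pics/scene4c.png',cv2.resize(im,None,fx=5,fy=5,interpolation=cv2.INTER_CUBIC))
E
```

```text
clock: 6.65
eef_pos: [0.5254, -0.1266, 0.1284]
tool_rot: [0.703, -0.081, 0.08, -0.702]
ft_force: [0.1, -0.1, -2.9]
grip_width: 0.0396
clock: 7.28
eef_pos: [0.5259, -0.1241, 0.1289]
tool_rot: [-0.703, 0.08, -0.08, 0.703]
ft_force: [-0.8, -0.5, -2.3]
grip_width: 0.039
7.425 [ 0.5258 -0.1245  0.1288] [-0.232  0.384 -0.069  1.117 -0.    -0.006] [[ 0.975  0.     0.224]
 [-0.224 -0.     0.975]
 [ 0.    -1.    -0.   ]] -12.945376729616411
```

View pics/wrist4.png

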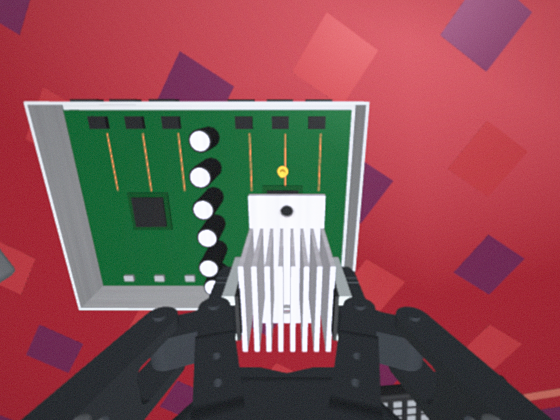

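View pics/scene4c.png

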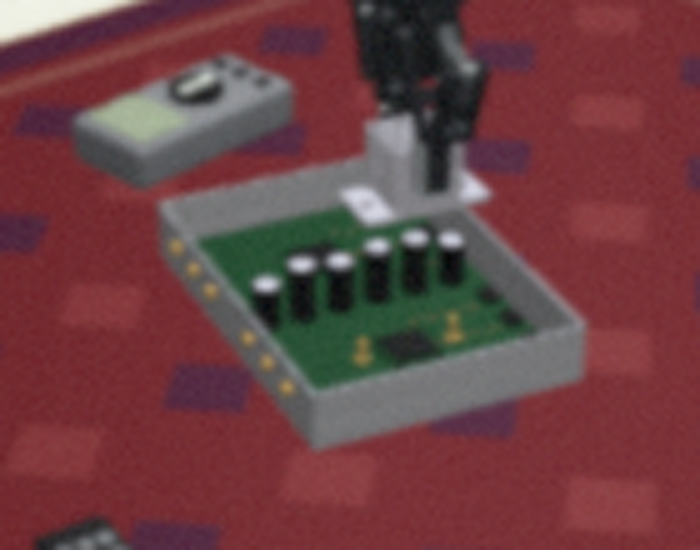

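View pics/top4.png

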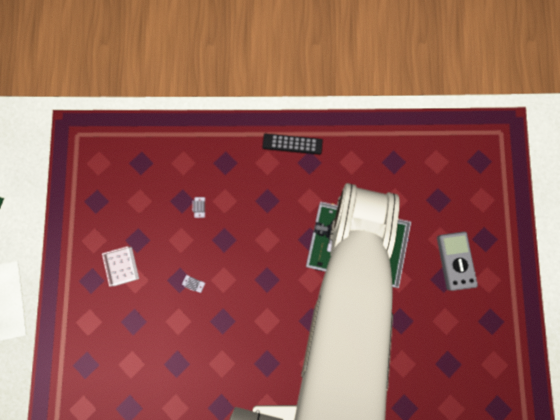

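The wrist view shows one stud at about (283,172), just beyond the held ear with its hole at (287,211), and the capacitor row to the left and clear. The scene view shows both studs at crop (363,345) and (453,320), with the sink hovering behind and above. I'll refine the measurements on zoomed crops.

```bash
python3 - <<'E'
from h import *
im=cv2.imread('pics/wrist4.png')
cv2.imwrite('pics/w4c.png',cv2.resize(im[150:330,230:340],None,fx=3.3333,fy=3.3333,interpolation=cv2.INTER_CUBIC))
im=cv2.imread('pics/scene0.png')[150:210,230:320]; cv2.imwrite('pics/s0c.png',cv2.resize(im,None,fx=8,fy=8,interpolation=cv2.INTER_CUBIC))
E
```

```text
(no output)
```

View pics/w4c.png

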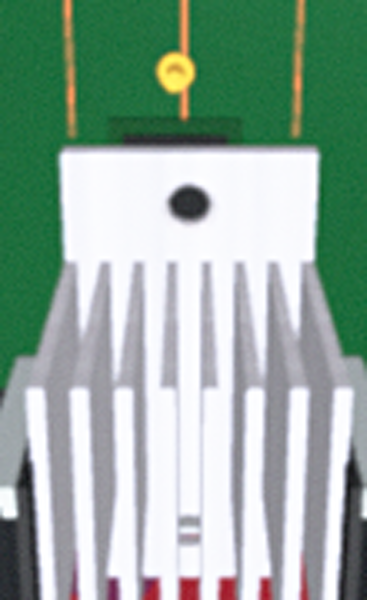

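View pics/s0c.png

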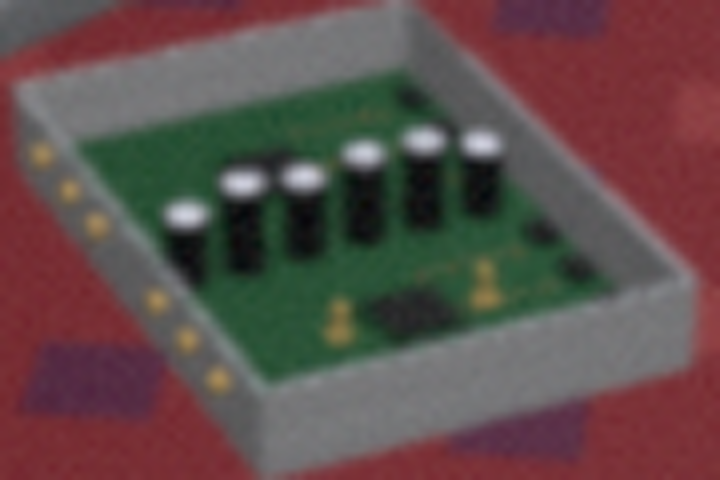

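```bash
python3 - <<'E'
from h import *
from scipy.spatial.transform import Rotation as R
M=R.from_quat(bot.get_obs()['tool_rot']).as_matrix(); tcp=bot.get_obs()['eef_pos']
c=load('wrist4')
w=plane(c,crop2px([[176,72]],3.3333,230,150),.024)[0]
s=plane(load('scene0'),crop2px([[342,302],[485,265]],8,230,150),.024)
sc=load('scene0')
print('wrist near stud',w.round(4)); print('scene studs',s.round(4),s.mean(0).round(4),np.linalg.norm(s[0]-s[1]))
P=np.array([[.5548,-.1335,.024],[.4947,-.1195,.024]])
print('top->wrist px',proj(c,P).round(1),'scene crop',(proj(sc,P)-[230,150])*8)
# held sink: underside z guess
for z in (.112,.117,.122):
    H=plane(c,crop2px([[189,203],[190,529]],3.3333,230,150),z+.004)
    print(z,H.round(4).tolist(),np.linalg.norm(H[0]-H[1]).round(4),((H.mean(0)-tcp)@M*1000).round(1))
    print(' pred',proj(c,sinkpts(*H.mean(0)[:2],np.radians(-13),z)).round(1)[2:6].tolist())
# sink in scene4
H=plane(load('scene4'),crop2px([[370,205]],5,200,120),.117+.004); print('scene hole',H.round(4))
E
```

```text
wrist near stud [ 0.495  -0.1194  0.024 ]
scene studs [[ 0.5554 -0.1363  0.024 ]
 [ 0.4954 -0.1232  0.024 ]] [ 0.5254 -0.1297  0.024 ] 0.0613356279234488
top->wrist px [[282.3 238.7]
 [282.3 171. ]] scene crop [[344.09726498 301.08517938]
 [489.05804188 264.89527375]]
0.112 [[0.4978, -0.1168, 0.116], [0.56, -0.1308, 0.116]] 0.0638 [ 2.8 12.8  1.4]
 pred [[318.4, 319.3], [254.3, 319.2], [323.9, 196.4], [249.5, 196.2]]
0.117 [[0.4961, -0.1164, 0.121], [0.5563, -0.13, 0.121]] 0.0617 [0.1 7.8 1.3]
 pred [[319.4, 321.0], [253.3, 320.9], [325.3, 194.0], [248.1, 193.9]]
0.122 [[0.4943, -0.116, 0.126], [0.5526, -0.1291, 0.126]] 0.0597 [-2.7  2.8  1.3]
 pred [[320.4, 322.9], [252.2, 322.8], [326.7, 191.5], [246.7, 191.3]]
scene hole [[ 0.5564 -0.1284  0.121 ]]
```

Top and wrist agree on the stud line: mid about (0.525,-0.127), heading -13.1°. The scene view agrees within about 3 mm. I'll shift 3 mm sideways and descend most of the way, then look again.

```bash
python3 -m handwheel '[[0,0.2,-0.06,0,0,0],[0,0.7,-0.12,0,0,0],[0,1.3,-0.12,0,0,0],[0,1.9,-0.12,0,0,0],[0,2.2,-0.12,0,0,0]]'
python3 -m handwheel '[[0,0.1,0,0,0,0],[0,0.2,0,0,0,0],[0,0.2,0,0,0,0],[0,0.2,0,0,0,0],[0,0.2,0,0,0,0]]'
python3 - <<'E'
from h import *
from scipy.spatial.transform import Rotation as R
for n in ['wrist','scene']: snap(n,n+'5')
o=bot.get_obs(); M=R.from_quat(o['tool_rot']).as_matrix()
print(o['clock'],o['eef_pos'].round(4),M.round(3),np.degrees(np.arctan2(M[1,0],M[0,0])))
im=cv2.imread('pics/scene5.png')[140:220,220:330]; cv2.imwrite('pics/scene5c.png',cv2.resize(im,None,fx=7,fy=7,interpolation=cv2.INTER_CUBIC))
im=cv2.imread('pics/wrist5.png')
cv2.imwrite('pics/w5c.png',cv2.resize(im[150:330,200:370],None,fx=3.3333,fy=3.3333,interpolation=cv2.INTER_CUBIC))
E
```

```text
clock: 8.05
eef_pos: [0.5241, -0.1273, 0.072]
tool_rot: [-0.702, 0.081, -0.079, 0.703]
ft_force: [-0.1, -0.4, -0.6]
grip_width: 0.039
clock: 8.68
eef_pos: [0.5254, -0.1276, 0.0692]
tool_rot: [0.703, -0.08, 0.08, -0.703]
ft_force: [0.2, 0.2, -1.2]
grip_width: 0.0393
8.775 [ 0.5253 -0.1276  0.069 ] [[ 0.975  0.     0.224]
 [-0.224 -0.     0.975]
 [ 0.    -1.     0.   ]] -12.966367473596073
```

View pics/w5c.png

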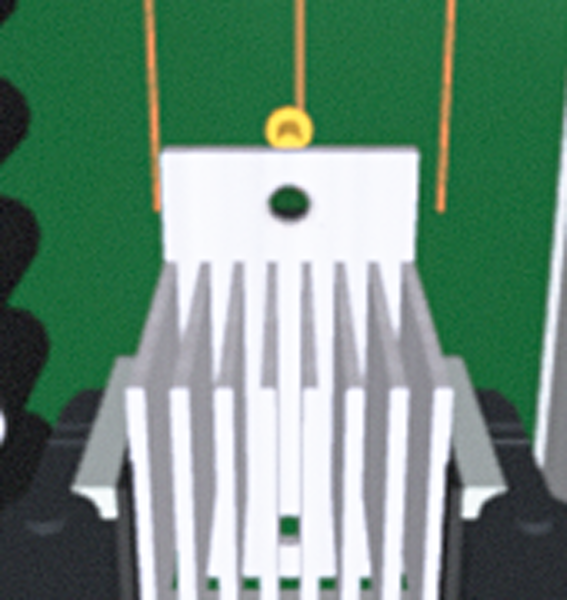

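View pics/scene5c.png

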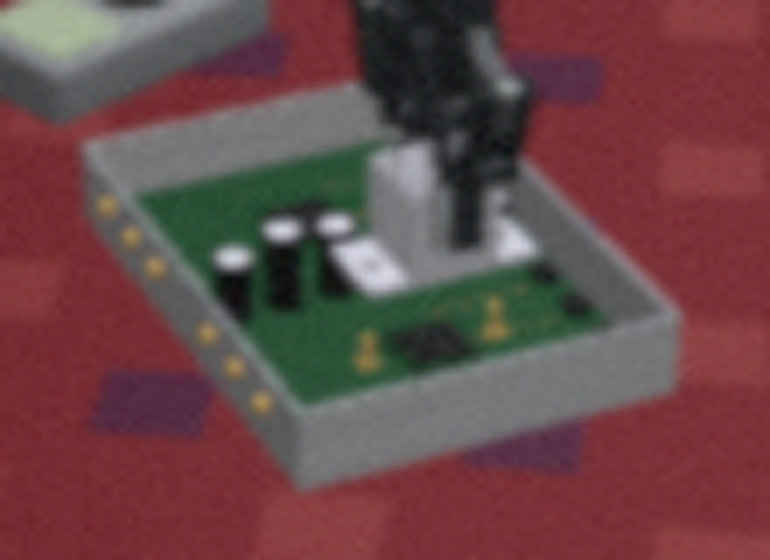

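The wrist crop shows the stud tip at (289,128), in line with the ear hole at (289,203). Fingers are clear of both capacitors and wall. Final descent: 23 mm.

```bash
python3 -m handwheel '[[0,0.15,0,0,0,0],[0,0.4,0,0,0,0],[0,0.65,0,0,0,0],[0,0.85,0,0,0,0],[0,0.92,0,0,0,0]]'
python3 -m handwheel '[[0,0,0,0,0,0],[0,0,0,0,0,0],[0,0,0,0,0,0],[0,0,0,0,0,0],[0,0,0,0,0,0]]'
python3 - <<'E'
from h import *
from scipy.spatial.transform import Rotation as R
for n in ['wrist','scene']: snap(n,n+'6')
o=bot.get_obs(); M=R.from_quat(o['tool_rot']).as_matrix()
print(o['clock'],o['eef_pos'].round(4),M.round(3),np.degrees(np.arctan2(M[1,0],M[0,0])))
im=cv2.imread('pics/scene6.png')[140:220,220:330]; cv2.imwrite('pics/scene6c.png',cv2.resize(im,None,fx=7,fy=7,interpolation=cv2.INTER_CUBIC))
im=cv2.imread('pics/wrist6.png')
cv2.imwrite('pics/w6c.png',cv2.resize(im[150:330,200:370],None,fx=3.3333,fy=3.3333,interpolation=cv2.INTER_CUBIC))
E
```

```text
clock: 9.4
eef_pos: [0.5248, -0.1275, 0.0452]
tool_rot: [-0.703, 0.08, -0.079, 0.703]
ft_force: [0.3, 0.5, -1.6]
grip_width: 0.039
clock: 10.02
eef_pos: [0.5252, -0.1276, 0.0459]
tool_rot: [0.703, -0.08, 0.08, -0.703]
ft_force: [0.5, -0.5, -1.3]
grip_width: 0.0389
10.125 [ 0.5252 -0.1276  0.0459] [[ 0.975  0.     0.224]
 [-0.224 -0.     0.975]
 [ 0.    -1.    -0.   ]] -12.966781861542893
```

View pics/w6c.png

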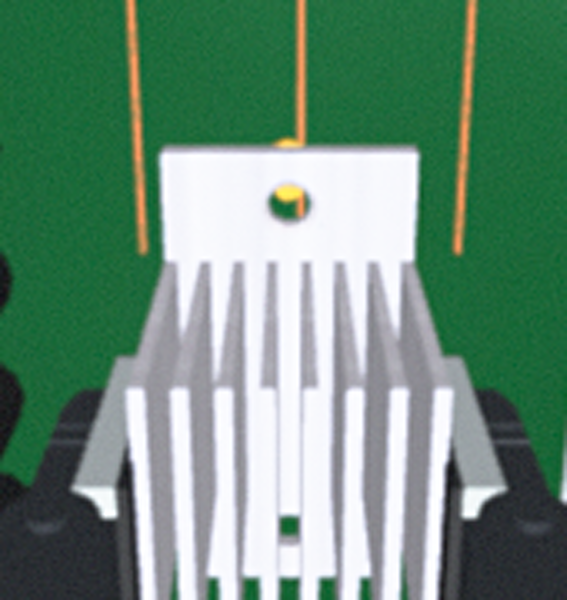

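View pics/scene6c.png

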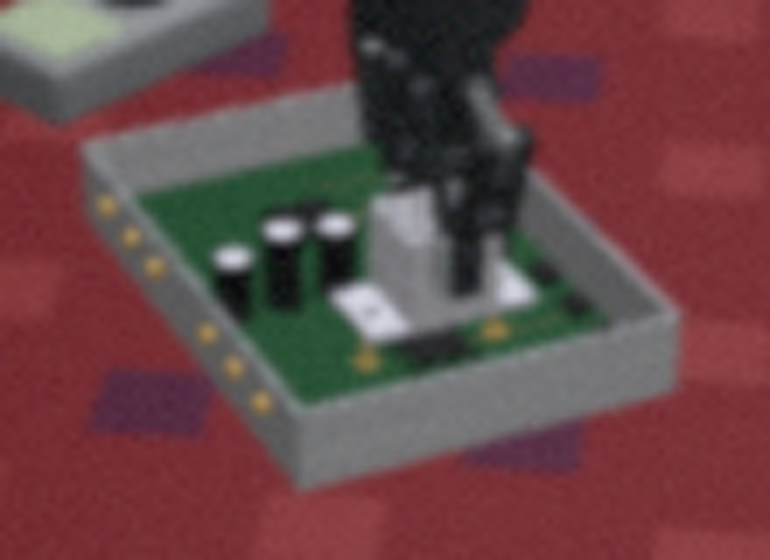

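```bash
python3 - <<'E'
from h import *
w=load('wrist6'); s=load('scene6')
q=lambda c,P,f,x,y:((proj(c,P)-[x,y]+.5)*f-.5).round(1).tolist()
for z in (.031,.034,.037):
    H=plane(w,crop2px([[289,203]],3.3333,200,150),z+.004); print('w hole',z,H.round(4))
    H=plane(s,crop2px([[373,312]],7,220,140),z+.004); print('s hole',z,H.round(4))
print('stud tip in scene', plane(s,crop2px([[368,333],[495,300]],7,220,140),.024).round(4))
P=np.array([[.5552,-.134,.024],[.4948,-.12,.024]])
print('w stud pred',q(w,P,3.3333,200,150)); print('scene pred stud',q(s,P,7,220,140))
n=P[1]; d=np.array([.974,-.225,0])*.0025
print('rim',q(w,[n+d,n-d],3.3333,200,150))
for z in (.031,.034,.037): print(z,'sink model wrist',q(w,sinkpts(.5252,-.1276,np.radians(-13),z),3.3333,200,150)[:6],'scene',q(s,sinkpts(.5252,-.1276,np.radians(-13),z),7,220,140)[:4])
E
```

```text
w hole 0.031 [[ 0.4964 -0.1201  0.035 ]]
s hole 0.031 [[ 0.5536 -0.1357  0.035 ]]
w hole 0.034 [[ 0.4954 -0.1198  0.038 ]]
s hole 0.034 [[ 0.5566 -0.132   0.038 ]]
w hole 0.037 [[ 0.4944 -0.1196  0.041 ]]
s hole 0.037 [[ 0.5595 -0.1282  0.041 ]]
stud tip in scene [[ 0.5552 -0.1373  0.024 ]
 [ 0.4942 -0.1242  0.024 ]]
w stud pred [[286.7, 481.0], [287.3, 172.8]]
scene pred stud [[372.7, 336.3], [500.0, 304.4]]
rim [[287.3, 186.6], [287.3, 158.8]]
0.031 sink model wrist [[283.7, 518.5], [283.7, 195.5], [392.2, 559.7], [175.2, 559.4], [409.9, 142.0], [157.3, 141.6]] scene [[371.4, 314.5], [499.2, 282.7], [372.0, 341.7], [333.4, 297.0]]
0.034 sink model wrist [[283.6, 529.1], [283.6, 201.7], [393.8, 570.7], [173.5, 570.4], [412.1, 147.3], [155.0, 146.9]] scene [[371.4, 308.6], [499.4, 276.9], [372.0, 335.8], [333.4, 291.2]]
0.037 sink model wrist [[283.5, 540.0], [283.5, 208.1], [395.4, 582.1], [171.7, 581.8], [414.4, 152.8], [152.5, 152.4]] scene [[371.4, 302.7], [499.5, 271.1], [372.0, 329.9], [333.3, 285.3]]
```

```bash
python3 - <<'E'
from h import *
a=cv2.imread('pics/wrist4.png')[160:184,268:298]; b=cv2.imread('pics/wrist5.png')[176:200,272:302]; d=cv2.imread('pics/wrist6.png')[186:222,264:309]
f=lambda i,k:cv2.resize(i,None,fx=k,fy=k,interpolation=cv2.INTER_CUBIC)
cv2.imwrite('pics/zz.png',np.hstack([np.vstack([f(a,12),f(b,12)]),cv2.copyMakeBorder(f(d,9),0,252,0,0,cv2.BORDER_CONSTANT)]))
E
```

```text
(no output)
```

View pics/zz.png

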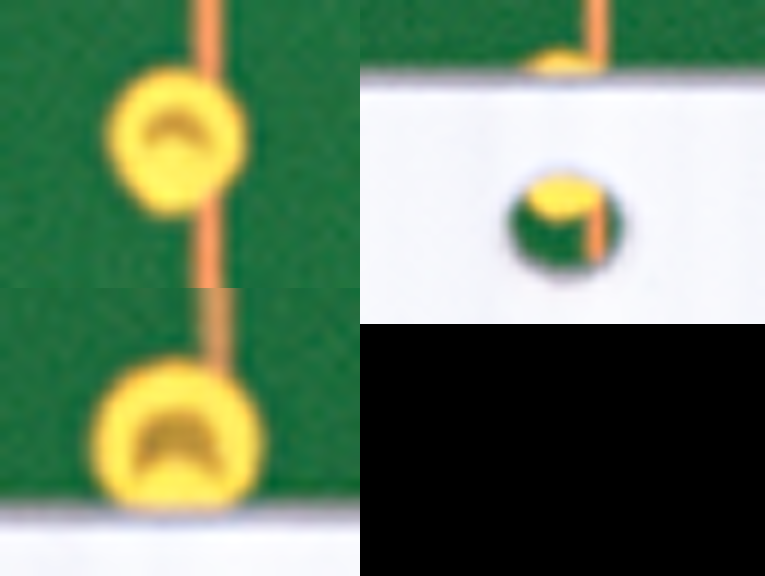

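Zoomed in, the stud has a wider collar, and the true tip is about 2–3 mm further along tool +x than the blob centre I had used. Sideways, the tip and hole share a column. I'll nudge +2 mm along tool x and recheck.

```bash
python3 -m handwheel '[[0.03,0,0,0,0,0],[0.06,0,0,0,0,0],[0.08,0,0,0,0,0],[0.08,0,0,0,0,0],[0.08,0,0,0,0,0]]'
python3 -m handwheel '[[0,0,0,0,0,0],[0,0,0,0,0,0],[0,0,0,0,0,0],[0,0,0,0,0,0],[0,0,0,0,0,0]]'
python3 - <<'E'
from h import *
from scipy.spatial.transform import Rotation as R
for n in ['wrist','scene']: snap(n,n+'7')
o=bot.get_obs(); M=R.from_quat(o['tool_rot']).as_matrix()
print(o['clock'],o['eef_pos'].round(4),np.degrees(np.arctan2(M[1,0],M[0,0])),np.abs(o['joint_vel']).max(),o['grip_width'])
d=cv2.imread('pics/wrist7.png')[186:222,264:309]; s=cv2.imread('pics/scene7.png')[160:200,255:305]
f=lambda i,k:cv2.resize(i,None,fx=k,fy=k,interpolation=cv2.INTER_CUBIC)
a=f(d,8);b=f(s,8);h=max(len(a),len(b));p=lambda i:cv2.copyMakeBorder(i,0,h-len(i),0,0,cv2.BORDER_CONSTANT)
cv2.imwrite('pics/z7.png',np.hstack([p(a),p(b)]))
w=load('wrist7'); M0=o['eef_pos']
# expected wrist px: hole rims (top z=.038) and stud tip if stud directly under hole
hx=plane(w,[[286.2,210.5]],.038)[0]; n=M[:,0]
for off in (-.004,-.002,0,.002,.004):
    t=hx+n*off; t[2]=.024; print(off,'tip lower-edge px',proj(w,[t+n*.0025]).round(1),'centre',proj(w,[t]).round(1))
E
```

```text
clock: 10.75
eef_pos: [0.527, -0.128, 0.0458]
tool_rot: [-0.703, 0.08, -0.08, 0.703]
ft_force: [0.7, 0.6, -0.1]
grip_width: 0.0394
clock: 11.38
eef_pos: [0.5271, -0.128, 0.0458]
tool_rot: [-0.703, 0.08, -0.08, 0.703]
ft_force: [0.5, -0.0, -1.3]
grip_width: 0.0392
11.475 [ 0.5271 -0.1281  0.0458] -12.967853530385254 0.0021127060817959825 0.0391681466255249
-0.004 tip lower-edge px [[286.2 199.9]] centre [[286.2 195.6]]
-0.002 tip lower-edge px [[286.2 203.2]] centre [[286.2 199. ]]
0 tip lower-edge px [[286.2 206.5]] centre [[286.2 202.4]]
0.002 tip lower-edge px [[286.2 209.8]] centre [[286.2 205.7]]
0.004 tip lower-edge px [[286.2 213. ]] centre [[286.2 209. ]]
```

View pics/z7.png

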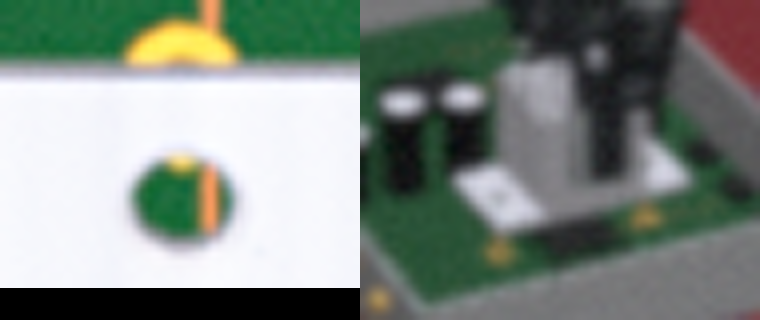

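In the zoomed wrist view, the tip's lower edge sits at row 206.8, against a predicted 206.5 for a stud straight under the hole. The columns match too. The underside is about 34 mm up, roughly 10 mm above the tips, and the arm is still, so I'm handing in.

```bash
python3 - <<'E'
from workcell import bot
print(bot.job_done()); o=bot.get_obs(); print(o['clock'],o['eef_pos'],o['grip_width'],o['ft_force'])
E
```

```text
the job is handed in; nothing more can be done
None
the job is handed in; nothing more can be done
```

I picked up the largest of the three heat sinks and carried it over the case wall, about 12 cm above the mat. I then held it over the two studs and handed the job in at about 11.5 s, still gripped. No verdict came back.

**Last checks:**
- **Grip:** the fingers were 39 mm apart on the 40 mm fin block.
- **Stillness:** joint speeds were about 0.002 rad/s.
- **Height:** the underside was about 34 mm above the mat, roughly 10 mm above the stud tips. This comes from arm position and the wrist view.
- **Line:** the tool heading was -13.0° against a stud line of -13.1° (top view) and about -12.2° (scene view).
- **Centring:** the near stud tip sat within about 0.5 mm of straight below its ear hole in the wrist view. I could not see the far stud past the fins, so its fit rests on the heading and the given 62 mm spacing.
- **Contact:** I saw no sign of touching the case or moving the bystanders. The measured wrist force at the last reading was under 1.5 N.

**Disagreement:** the cameras placed the middle of the studs up to about 3 mm apart. My first top-view estimate was thrown off by the studs' wide collar, so I trusted the wrist view and moved the sink 2 mm along its length to correct it. The scene view still put the studs about 1.5–2 mm further to the robot's right (world -y).

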